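Clear the bit cases and uncap the board cleaner

ROBOT

A 6-joint arm with a two-finger parallel gripper is mounted at the origin on a cart in front of the work surface, level with it; the furniture and walls round the work are solid. World frame = base frame: x ahead of the robot, y to its left, z up, the work surface at z = 0. Lengths are in m, angles in rad, forces in N, time in s.
With the tool pointing down it reaches from about 0.25 to 0.8 m from the base axis. Payload 3.9 kg.
Tool frame: the origin (TCP) lies between the finger pads; the fingertips stand 8 mm ahead of it and the grasp point (between the pads) lies 11 mm behind it; z points along the fingers, y is the line along which they close (so a half turn about z gives the same grasp; the last joint's range is limited). The gripper opens to 85 mm and grips with 20 to 120 N. Pads are 22 mm wide; open, the fingers measure 114 mm over their backs; the gripper's body (76 mm by 85 mm) begins 54 mm behind the grasp point. The pads swing forward as they close: fully open they stand 13 mm farther back than shut.
Start: joints at [0, 0.26, -0.138, 1.173, 0, 1.571], TCP at [0.525, -0, 0.239] pointing down, gripper open.
Joint ranges: [-2.78, 2.78], [-0.83, 1.72], [-1.28, 1.37], [-1.9, 2.12], [-1.57, 1.48], [-3.14, 3.14]. Speed limits (rad/s): [2.57, 2.57, 3.14, 3.14, 3.14, 3.14].

INTERFACE

Orientations are given as [roll, pitch, yaw] about the fixed x, y, z axes, in that order (R = Rz(yaw) Ry(pitch) Rx(roll)).
In Python, from plant import manip gives the robot as it stands.
- The arm moves only by the tool play_rows, never from a script. Its argument "commands" is a list of rows, each a list of 3 entries, a list of its own where there are three numbers: the finger opening in m, from 0 to 0.0854, then the shift along the tool's x, y, z in m, then the turn about the tool's z in degrees. In form: [[claw, [x, y, z], twist], ...]. A call has 1 to 12 rows; each row is the pose to reach, as a shift and turn from the pose commanded when the call began, along the tool's axes at that moment; what a row does not reach only later rows make up. A row lasts 1/10 s, in which the tool goes at most 50 mm and 8.59 degrees, less where a joint would pass 70% of its speed; a pose out of reach is approached as far as the arm can. A call with a gripper value outside its range is refused whole. The fingers move at their own pace and stop on an object; the grip force is fixed at half the most. Time passes only in rows, so rows that repeat a pose let the fingers close. It gives the time, the measured TCP pose, the force, the opening and the grip force at its end, in the units of the state.
- manip.observe(): the state, without advancing time (a new reading comes with each control period).
- manip.snapshot(name): name is "scene" or "side" or "wrist"; returns (picture, depth): 420x560x3 uint8, red, green, blue; 420x560 float32, m along the optical axis (not along the pixel's ray), 0 where there is no reading.
- manip.camera_info(name): a dict with "K" (3x3 intrinsics, pixels), "extrinsics" (4x4, takes a point from camera to world coordinates). Camera axes: x right, y up, looking along -z (the intrinsics and any distortion apply to the point x, -y, -z); pixel columns grow to the right and rows downward; lengths in m; the calibration is good to about 2 mm. A picture is of the moment at which its call begins: read the wrist's pose just before it. camera_info takes no time and is no camera call; for the wrist camera it gives the pose at the moment of the call.
- manip.finish_job(): hands the job in; it is judged then, once.
The state is a dict: "clock": time; "joint_positions": joint angles; "qd": joint speeds; "effort": joint torques, N m; "tool_pos": TCP position; "orientation": TCP orientation; "force": force on the tool from outside, world axes, zero at the start; "moment": the same for the moment, N m; "width": finger opening in m; "grasp_force": force on a finger pad.
Only numpy, scipy, OpenCV 4.12 (cv2) and the standard library are available. Lean on these libraries where they do the work, as an engineer would, in place of code of your own. Each camera call takes 0.05 s, during which the arm holds its last target. There are 200 camera calls.

TASK

Get the bench ready for cleaning circuit boards. First clear the two orange bit cases that lie loose on the table: stack them squarely, one after the other and lengthwise alike, on the third one, which lies on the black rubber pad and stays there, so that a straight column of three stands by itself. Then open the white bottle of cleaner: its red cap is a push-and-turn safety cap, so press it down, keep it pressed while you turn it anticlockwise (seen from above) by nearly a quarter turn, and lift it off. Finish while still holding the cap: keep it gripped, level and still, about 5 cm clear above the mouth of the bottle, and do not put it down or let go. Leave the other things on the bench where they are.

Things in the scene. Friction and masses are not known exactly. Their poses are not given: they have to be found in the camera images.
- bottle: white round bottle with a blue band, 72 mm across, held fast in a dark square holder (92 mm) screwed to the table: it cannot move or turn. Origin at the table under its axis, z up. Flat shoulder 85 mm above the table, 56 mm across there, 72 mm across below 66 mm. Neck with two tabs and a sprung rubber seal whose top stands 119 mm above the table once the cap is off
- cap: red ribbed round push-and-turn cap, 50 mm across, 32 mm high, 0.04 kg, on the bottle's axis; origin at the middle of its underside (91 mm above the table when locked), z up, +x along the white mark on its top. Locked at the start with its x along the bottle's x; not pressed it cannot turn more than a few degrees. Grip it round its side from above
- cap_top (a point): middle of the cap's top face, 123 mm above the table when locked. Pressed at least 3 mm down the cap turns anticlockwise seen from above (positive about z); turned 48 to 130 degrees it is free to lift, 70 to 80 is a good amount. Clockwise it is stopped
- seal (a joint): sprung seal under the cap, m: 0 with the cap locked and not pressed, grows as the cap is pressed, -0.002 when the cap is off. It pushes the cap up with about 5 N when locked, 8 N pressed 3 mm, 11 N pressed 6 mm, where the cap rests on the bottle's shoulder
- case_a: closed orange bit case with a small green block standing out of its -y end; box body 44 (x) by 112 (y) by 36 mm high (the lid's catch and hinge make it 49 mm wide), 0.11 kg, stays shut, flat top and underside. Origin in the middle of the 124 mm long underside, 6 mm from the middle of the box body towards the green block; z up, y along its length. Lies loose on the table
- case_b: closed orange bit case with a small green block standing out of its -y end; box body 44 (x) by 112 (y) by 36 mm high (the lid's catch and hinge make it 49 mm wide), 0.11 kg, stays shut, flat top and underside. Origin in the middle of the 124 mm long underside, 6 mm from the middle of the box body towards the green block; z up, y along its length. Lies loose on the table
- case_base: closed orange bit case with a small green block standing out of its -y end; box body 44 (x) by 112 (y) by 36 mm high (the lid's catch and hinge make it 49 mm wide), 0.11 kg, stays shut, flat top and underside. Origin in the middle of the 124 mm long underside, 6 mm from the middle of the box body towards the green block; z up, y along its length. Loose, on the rubber pad: the foot of the column
- case_a_mid (a point): middle of the top face of case_a's box body, 36 mm above its underside; axes as the case's
- case_b_mid (a point): middle of the top face of case_b's box body, 36 mm above its underside; axes as the case's
- case_base_mid (a point): middle of the top face of case_base's box body, 36 mm above its underside; axes as the case's
- pad: black rubber pad fixed to the table, 75 (x) by 145 (y) by 4 mm, under case_base. Origin in the middle of its underside, z up
- solder_reel: bystander: reel of solder with black flanges, 58 mm across, 36 mm high, loose. Origin under its middle
- flux_tin: bystander: small white tin with a blue lid, 28 mm across, 28 mm high, loose. Origin under its middle
- guard_board: bystander: small red circuit board, 30 by 62 by 8 mm, loose, lying flat. Origin under its middle

How it is judged:
On the way, in this order (a step that is already met when the one before it is completed fails the run):
1. the first loose case lies squarely on the case on the pad, released (((horizontal distance between case_a_mid and case_base_mid below 0.012 m and z of case_a in the frame of case_base between 0.032 and 0.041 m and angle between the y axis of case_a and the y axis of case_base, either way round below 0.14 rad and contact force between the fingers and case_a below 0.2 N and linear speed of case_a below 0.03 m/s) or (horizontal distance between case_b_mid and case_base_mid below 0.012 m and z of case_b in the frame of case_base between 0.032 and 0.041 m and angle between the y axis of case_b and the y axis of case_base, either way round below 0.14 rad and contact force between the fingers and case_b below 0.2 N and linear speed of case_b below 0.03 m/s))), for 0.2 s.
2. the second loose case lies squarely on top: a column of three, released (((horizontal distance between case_a_mid and case_base_mid below 0.012 m and z of case_a in the frame of case_base between 0.032 and 0.041 m and angle between the y axis of case_a and the y axis of case_base, either way round below 0.14 rad and contact force between the fingers and case_a below 0.2 N and linear speed of each of case_a, case_b below 0.03 m/s and horizontal distance between case_b_mid and case_a_mid below 0.012 m and z of case_b in the frame of case_a between 0.032 and 0.041 m and angle between the y axis of case_b and the y axis of case_a, either way round below 0.14 rad and contact force between the fingers and case_b below 0.2 N and horizontal distance between case_base_mid and pad below 0.02 m and angle between case_base's own z axis and vertical below 0.08 rad) or (horizontal distance between case_b_mid and case_base_mid below 0.012 m and z of case_b in the frame of case_base between 0.032 and 0.041 m and angle between the y axis of case_b and the y axis of case_base, either way round below 0.14 rad and contact force between the fingers and case_b below 0.2 N and linear speed of each of case_b, case_a below 0.03 m/s and horizontal distance between case_a_mid and case_b_mid below 0.012 m and z of case_a in the frame of case_b between 0.032 and 0.041 m and angle between the y axis of case_a and the y axis of case_b, either way round below 0.14 rad and contact force between the fingers and case_a below 0.2 N and horizontal distance between case_base_mid and pad below 0.02 m and angle between case_base's own z axis and vertical below 0.08 rad))), for 0.2 s.
3. the cap is pressed down at least 2 mm (value of joint seal above 0.002 m), for 0.05 s.
4. the cap is turned free (more than 45 degrees from locked) while still on the neck (angle between the x axis of cap and the x axis of bottle, either way round above 0.785 rad and z of cap in the frame of bottle below 0.097 m), for 0.05 s.
At the end, for the whole second after the job is handed in: Three cases in a free column on the pad (bodies within 12 mm and 0.14 rad of the one below, lowest within 20 mm of pad middle, fingers off); fingers hold the cap still, level (0.2 rad), underside 20-131 mm above the seal, within 30 mm of the bottle axis, not touching the bottle (((horizontal distance between case_a_mid and case_base_mid below 0.012 m and z of case_a in the frame of case_base between 0.032 and 0.041 m and angle between the y axis of case_a and the y axis of case_base, either way round below 0.14 rad and contact force between the fingers and case_a below 0.2 N and linear speed of each of case_a, case_b below 0.03 m/s and horizontal distance between case_b_mid and case_a_mid below 0.012 m and z of case_b in the frame of case_a between 0.032 and 0.041 m and angle between the y axis of case_b and the y axis of case_a, either way round below 0.14 rad and contact force between the fingers and case_b below 0.2 N and horizontal distance between case_base_mid and pad below 0.02 m and angle between case_base's own z axis and vertical below 0.08 rad) or (horizontal distance between case_b_mid and case_base_mid below 0.012 m and z of case_b in the frame of case_base between 0.032 and 0.041 m and angle between the y axis of case_b and the y axis of case_base, either way round below 0.14 rad and contact force between the fingers and case_b below 0.2 N and linear speed of each of case_b, case_a below 0.03 m/s and horizontal distance between case_a_mid and case_b_mid below 0.012 m and z of case_a in the frame of case_b between 0.032 and 0.041 m and angle between the y axis of case_a and the y axis of case_b, either way round below 0.14 rad and contact force between the fingers and case_a below 0.2 N and horizontal distance between case_base_mid and pad below 0.02 m and angle between case_base's own z axis and vertical below 0.08 rad)) and contact force between the fingers and cap above 1 N and contact force between cap and bottle below 0.1 N and z of cap in the frame of bottle between 0.139 and 0.25 m and horizontal distance between cap and bottle below 0.03 m and angle between cap's own z axis and vertical below 0.2 rad and linear speed of cap below 0.03 m/s); the arm keeps its last pose, push and grip.
It fails at once if the solder reel is shoved away (more than 30 mm) (distance of solder_reel from where it was at the start of the episode above 0.03 m).
It fails at once if the flux tin is shoved away (more than 30 mm) (distance of flux_tin from where it was at the start of the episode above 0.03 m).
It fails at once if the guard board is shoved away (more than 30 mm) (distance of guard_board from where it was at the start of the episode above 0.03 m).
It also fails if it takes over 72 s, if anything falls off the work surface, if the arm or the gripper's body presses on something with over 40 N, if the wrist force passes 120 N, or if a joint passes its speed limit or range.

## Working session

There is one attempt and no reset: what is moved stays moved. The work goes in short steps, Python scripts to look and compute and a tool call to move; the robot and the scene stay as the last step left them, time stands still between calls to the robot, and variables do not carry over. Pictures are saved under pics/ and viewed, at most 10 in all, crops included, and the job is handed in when it is done.

Besides the shell and the picture viewer there is one more tool, called after "Request:" by a JSON object that holds its "fn" and its "kwargs". play_rows: Moves the arm, as the interface text tells. Its arguments: {"type":"object","properties":{"commands":{"type":"array","items":{"type":"array"}}},"required":["commands"]}

```bash
mkdir -p pics; python3 - <<'E'
from plant import manip
import cv2,numpy as np
print(manip.observe())
for n in ("scene","side"):
    p,d=manip.snapshot(n); c=manip.camera_info(n)
    np.savez(f"{n}.npz",p=p,d=d,K=c["K"],E=c["extrinsics"])
    cv2.imwrite(f"pics/{n}.png",p[...,::-1]); print({k:(v if k not in("K","extrinsics") else np.round(v,3).tolist()) for k,v in c.items()})
E
```

```text
{'clock': 0.0, 'joint_positions': array([ 2.36186703e-05,  2.60667115e-01, -1.39364332e-01,  1.17269310e+00,
       -2.09077186e-05,  1.57080620e+00]), 'qd': array([-2.27841681e-04,  1.16183059e-03,  6.70119053e-04, -1.28497214e-03,
        2.91191134e-05, -7.96563899e-04]), 'effort': array([-3.22425103e-04, -4.05677426e+01,  2.53926122e+01,  1.89446745e-02,
       -4.02533055e-05,  2.61086342e-05]), 'tool_pos': array([5.24340501e-01, 5.85265413e-06, 2.38475537e-01]), 'orientation': array([-3.13966443e+00,  2.09267245e-05,  1.57081011e+00]), 'force': array([-0.36827055, -0.19736659,  0.19811249]), 'moment': array([ 0.05315787,  0.03742955, -0.01954538]), 'grasp_force': 0.0, 'width': 0.08560475108289002}
{'K': [[444.813, 0.0, 277.763], [0.0, 444.813, 210.459], [0.0, 0.0, 1.0]], 'extrinsics': [[0.635, 0.583, -0.507, -0.021], [-0.773, 0.489, -0.405, -0.401], [0.012, 0.649, 0.761, 0.858], [0.0, 0.0, 0.0, 1.0]]}
{'K': [[483.148, 0.0, 281.708], [0.0, 483.148, 202.315], [0.0, 0.0, 1.0]], 'extrinsics': [[-0.999, -0.006, 0.054, 0.567], [0.048, -0.558, 0.829, 1.014], [0.025, 0.83, 0.557, 0.79], [0.0, 0.0, 0.0, 1.0]]}
```

View pics/scene.png

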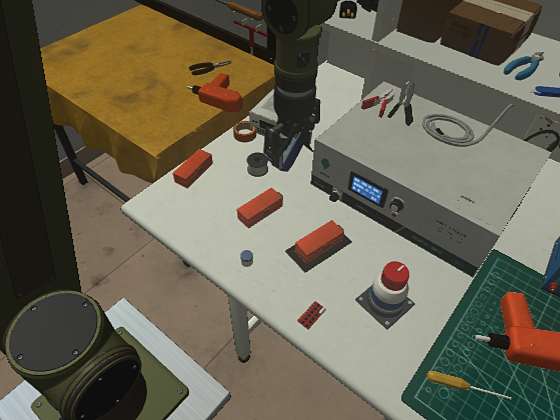

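View pics/side.png

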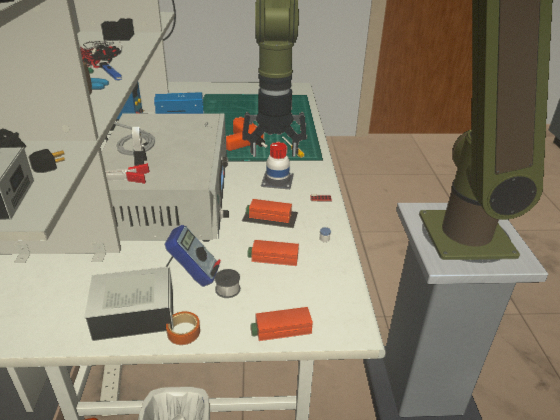

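The scene view shows loose cases at about (193,168) and (260,207), and the base case on the pad at (318,243). It also shows the bottle cap at (396,272), reel (257,163), tin (246,258) and board (311,315). The side view shows the same layout, with the green ends towards the soldering station (+x).

```bash
cat > h.py <<'E'
import numpy as np,cv2
def world(d,K,E):
    v,u=np.mgrid[:d.shape[0],:d.shape[1]]
    P=np.stack([(u-K[0,2])/K[0,0]*d,-(v-K[1,2])/K[1,1]*d,-d],-1)
    W=P@E[:3,:3].T+E[:3,3]; W[d<=0]=np.nan; return W
def blobs(p,mask,mn=60):
    n,l,s,c=cv2.connectedComponentsWithStats(mask.astype(np.uint8))
    return [(l==i,s[i],c[i]) for i in range(1,n) if s[i][4]>=mn]
def rect(xy):
    r=cv2.minAreaRect((xy*1000).astype(np.float32)); b=cv2.boxPoints(r)
    e=[b[1]-b[0],b[2]-b[1]]; L=max(e,key=np.linalg.norm)
    a=np.degrees(np.arctan2(L[1],L[0]))%180
    return np.round(r[0],1),np.round(sorted(r[1]),1),round(float(a),1)
E
python3 - <<'E'
from h import *
for n in("scene","side"):
    z=np.load(n+".npz"); p,d=z["p"],z["d"]; W=world(d,z["K"],z["E"])
    h=cv2.cvtColor(p,cv2.COLOR_RGB2HSV); H,S,V=[h[...,i].astype(int) for i in range(3)]
    red=((H<14)|(H>172))&(S>150)&(V>70)
    for m,s,c in blobs(p,red):
        P=W[m]; P=P[~np.isnan(P[:,0])]
        if len(P)==0 or not(0.2<P[:,0].mean()<0.8 and abs(P[:,1].mean())<0.7):continue
        zt=np.percentile(P[:,2],90); T=P[abs(P[:,2]-zt)<.005]
        print(n,c.round(),"zt",round(zt,4),rect(T[:,:2]),len(T))
    blue=(H>95)&(H<130)&(S>70)&(V>50); 
    dark=(V<70)&(abs(W[...,2])<.12)
    for nm,mk in(("blue",blue),("dark",dark)):
        for m,s,c in blobs(p,mk&(W[...,0]>.2)&(W[...,0]<.7)&(abs(W[...,1])<.6)&(W[...,2]<.13)):
            P=W[m]; print(n,nm,c.round(),s[4],np.nanmin(P,0).round(3),np.nanmax(P,0).round(3))
E
```

```text
scene [242. 130.] zt 0.0273 (array([713. , 321.1]), array([63.5, 66. ]), 74.8) 63
scene [190. 166.] zt 0.0371 (array([509.8, 318.2]), array([ 45.9, 115. ]), 9.9) 481
scene [259. 204.] zt 0.0375 (array([518.4,  88. ]), array([ 44.5, 114. ]), 170.3) 589
scene [318. 238.] zt 0.0416 (array([525.3, -89.1]), array([ 45.1, 113.6]), 167.3) 717
scene [396. 272.] zt 0.1249 (array([ 497.3, -285.6]), array([45.7, 46.9]), 124.4) 378
scene [528. 335.] zt 0.0531 (array([ 607.8, -550.5]), array([ 89.7, 128.7]), 20.1) 1250
scene [310. 315.] zt 0.0038 (array([ 372.2, -182.6]), array([28.3, 60.9]), 177.6) 175
scene blue [367. 190.] 391 [ 0.655 -0.158  0.086] [ 0.662 -0.08   0.13 ]
scene dark [242. 138.] 73 [0.681 0.289 0.   ] [0.7   0.326 0.027]
scene dark [289. 159.] 184 [0.652 0.116 0.008] [0.699 0.133 0.084]
scene dark [258. 162.] 299 [ 0.602  0.166 -0.003] [0.668 0.223 0.047]
scene dark [396. 227.] 1867 [ 0.634 -0.407  0.021] [0.665 0.037 0.084]
scene dark [367. 195.] 181 [ 0.656 -0.169  0.076] [ 0.663 -0.068  0.12 ]
scene dark [317. 255.] 526 [ 0.448 -0.141 -0.001] [ 0.591 -0.038  0.028]
scene dar
[... 2192 characters left out ...]
de [251. 128.] zt 0.0539 (array([ 581.1, -553.2]), array([23.5, 82.7]), 83.8) 51
side [278. 150.] zt 0.1241 (array([ 499.8, -282.2]), array([45. , 45.5]), 78.0) 93
side [270. 210.] zt 0.0414 (array([527.9, -86.8]), array([ 49.1, 111.9]), 168.3) 397
side [275. 252.] zt 0.0375 (array([520.9,  90.8]), array([ 47.1, 110.8]), 171.1) 536
side [284. 323.] zt 0.0375 (array([511.8, 321.1]), array([ 49.1, 111.7]), 9.0) 895
side [183. 333.] zt 0.027 (array([719.5, 322.9]), array([64.9, 67.7]), 98.0) 175
side blue [277. 172.] 135 [ 0.467 -0.273  0.034] [ 0.532 -0.245  0.059]
side blue [203. 277.] 167 [0.667 0.182 0.009] [0.7   0.197 0.067]
side dark [201. 254.] 90 [0.683 0.145 0.063] [0.7   0.174 0.087]
```

Request:
{"fn": "play_rows", "kwargs": {"commands": [[0.085, [0.03, 0, 0.02], -8], [0.085, [0.06, -0.003, 0.04], -16], [0.085, [0.089, -0.005, 0.06], -24], [0.085, [0.089, -0.005, 0.08], -32], [0.085, [0.089, -0.005, 0.1], -40], [0.085, [0.089, -0.005, 0.12], -48], [0.085, [0.089, -0.005, 0.139], -56], [0.085, [0.089, -0.005, 0.139], -64], [0.085, [0.089, -0.005, 0.139], -72], [0.085, [0.089, -0.005, 0.139], -80.7], [0.085, [0.089, -0.005, 0.139], -80.7], [0.085, [0.089, -0.005, 0.139], -80.7]]}}

```text
clock: 1.3
tool_pos: [0.5198, 0.089, 0.1001]
orientation: [-3.141, -0.001, 2.976]
force: [0.1, -0.0, 0.5]
width: 0.0849
grasp_force: 0.0
```

```bash
cat >> h.py <<'E'
def shift(o,tgt,yaw_deg):
    """tool-frame shift and twist from measured pose to world target"""
    from scipy.spatial.transform import Rotation as Ro
    R=Ro.from_euler("xyz",o["orientation"]).as_matrix()
    y=np.degrees(o["orientation"][2])
    return np.round(R.T@(np.array(tgt)-o["tool_pos"]),4), round(-((yaw_deg-y+180)%360-180),2)
E
python3 - <<'E'
from plant import manip
from h import *
o=manip.observe(); print(o["clock"],o["tool_pos"].round(4),np.degrees(o["orientation"]).round(2),o["joint_positions"].round(3),o["force"].round(2))
p,d=manip.snapshot("wrist"); c=manip.camera_info("wrist")
cv2.imwrite("pics/w1.png",p[...,::-1])
W=world(d,c["K"],c["extrinsics"]); h=cv2.cvtColor(p,cv2.COLOR_RGB2HSV); H,S,V=[h[...,i].astype(int) for i in range(3)]
red=((H<14)|(H>172))&(S>150)&(V>70)
for m,s,cc in blobs(p,red,200):
    P=W[m]; P=P[~np.isnan(P[:,0])]
    if len(P)<50: continue
    zt=np.percentile(P[:,2],80); T=P[abs(P[:,2]-zt)<.004]; print(cc.round(),s,zt.round(4),rect(T[:,:2]))
E
```

```text
1.3 [0.5198 0.089  0.1001] [-1.7999e+02 -3.0000e-02  1.7052e+02] [ 0.17   0.363 -0.376  0.833  0.     0.335] [ 0.06 -0.02  0.52]
[281. 220.] [ 247  143   68  154 9369] 0.0364 (array([520.5,  87.8]), array([ 44. , 111.8]), 170.6)
[ 55. 263.] [    0   192   108   146 11893] 0.0404 (array([528. , -88.7]), array([ 45.2, 112.2]), 166.5)
```

View pics/w1.png

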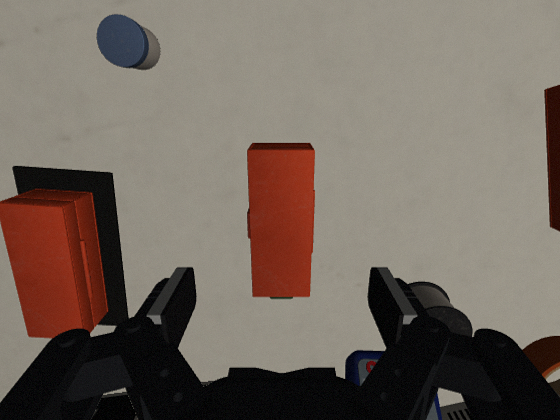

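Wrist view: the near case is centred at (281,220), square between the open fingers. The base case is at the left (45,263), clear.

Request:
{"fn": "play_rows", "kwargs": {"commands": [[0.085, [-0.001, -0.001, 0.03], 0], [0.085, [-0.001, -0.001, 0.06], 0], [0.085, [-0.001, -0.001, 0.075], 0], [0.085, [-0.001, -0.001, 0.084], 0], [0.085, [-0.001, -0.001, 0.084], 0], [0.04, [-0.001, -0.001, 0.084], 0], [0.04, [-0.001, -0.001, 0.084], 0], [0.04, [-0.001, -0.001, 0.084], 0], [0.04, [-0.001, -0.001, 0.084], 0], [0.04, [-0.001, -0.001, 0.084], 0], [0.04, [-0.001, -0.001, 0.084], 0], [0.04, [-0.001, -0.001, 0.084], 0]]}}

```text
clock: 2.55
tool_pos: [0.522, 0.088, 0.0175]
orientation: [3.141, 0.003, 2.979]
force: [-0.8, -0.1, 6.3]
width: 0.0428
grasp_force: 62.6
```

Request:
{"fn": "play_rows", "kwargs": {"commands": [[0.04, [0, 0, -0.03], 0], [0.04, [0, 0, -0.06], 0], [0.04, [0, 0, -0.08], 0], [0.04, [-0.01, -0.04, -0.08], 1], [0.04, [-0.02, -0.08, -0.08], 2], [0.04, [-0.03, -0.12, -0.08], 3], [0.04, [-0.035, -0.155, -0.08], 3.5], [0.04, [-0.035, -0.1725, -0.08], 3.5], [0.04, [-0.035, -0.1725, -0.08], 3.5], [0.04, [-0.035, -0.1725, -0.08], 3.5], [0.04, [-0.035, -0.1725, -0.08], 3.5]]}}

```text
clock: 3.65
tool_pos: [0.5274, -0.0871, 0.0962]
orientation: [3.141, -0.0, 2.919]
force: [0.8, 1.1, -0.9]
width: 0.0433
grasp_force: 61.8
```

```bash
cat > look.py <<'E'
from plant import manip
from h import *
import sys
o=manip.observe(); print(o["clock"],o["tool_pos"].round(4),np.degrees(o["orientation"]).round(2),o["joint_positions"].round(3),o["force"].round(2),o["width"])
for n in sys.argv[2].split(","):
    p,d=manip.snapshot(n); c=manip.camera_info(n)
    cv2.imwrite(f"pics/{sys.argv[1]}_{n}.png",p[...,::-1])
    W=world(d,c["K"],c["extrinsics"]); h=cv2.cvtColor(p,cv2.COLOR_RGB2HSV); H,S,V=[h[...,i].astype(int) for i in range(3)]
    red=((H<14)|(H>172))&(S>150)&(V>70)&(W[...,0]<.62)&(W[...,1]>-.42)
    for lo,hi in((.03,.039),(.039,.046),(.068,.083),(.09,.111),(.107,.118),(.119,.14)):
        for m,s,cc in blobs(p,red&(W[...,2]>lo)&(W[...,2]<hi),150):
            P=W[m]; zt=np.median(P[:,2]); print(n,cc.round(),s[4],zt.round(4),rect(P[abs(P[:,2]-zt)<.004][:,:2]))
E
python3 look.py l2 wrist,side
```

```text
3.65 [ 0.5274 -0.0871  0.0962] [ 1.7997e+02 -2.0000e-02  1.6726e+02] [-0.164  0.378 -0.364  0.83   0.001  0.058] [ 0.75  1.06 -0.88] 0.04328774151640496
wrist [280. 155.] 559 0.0399 (array([475.9, -76.4]), array([ 5.6, 43. ]), 76.5)
wrist [283. 169.] 816 0.0998 (array([471.7, -75.4]), array([ 1. , 41.4]), 77.4)
wrist [282. 267.] 19670 0.1145 (array([520.3, -85.3]), array([ 44.5, 100.1]), 167.5)
side [283. 319.] 921 0.0361 (array([511.8, 320.6]), array([ 45.9, 112.1]), 9.0)
side [271. 206.] 283 0.0405 (array([527.5, -85.8]), array([ 48.8, 111.1]), 166.3)
side [283. 185.] 201 0.1145 (array([496. , -76.4]), array([49.6, 51.6]), 83.3)
```

Request:
{"fn": "play_rows", "kwargs": {"commands": [[0.04, [-0.001, -0.001, 0.015], 0], [0.04, [-0.001, -0.001, 0.027], 0], [0.04, [-0.001, -0.001, 0.034], 0], [0.04, [-0.001, -0.001, 0.038], 0], [0.04, [-0.001, -0.001, 0.038], 0], [0.04, [-0.001, -0.001, 0.038], 0], [0.055, [-0.001, -0.001, 0.038], 0], [0.085, [-0.001, -0.001, 0.038], 0], [0.085, [-0.001, -0.001, 0.038], 0], [0.085, [-0.001, -0.001, 0.038], 0], [0.085, [-0.001, -0.001, 0.038], 0], [0.085, [-0.001, -0.001, 0.038], 0]]}}

```text
clock: 4.95
tool_pos: [0.5282, -0.0893, 0.0583]
orientation: [-3.142, 0.0, 2.918]
force: [0.2, -0.3, -0.2]
width: 0.0848
grasp_force: 0.0
```

Request:
{"fn": "play_rows", "kwargs": {"commands": [[0.085, [0, 0, -0.02], 0], [0.085, [0, 0, -0.05], 0], [0.085, [0, 0, -0.08], 0], [0.085, [0, 0, -0.1], 0], [0.085, [0, 0, -0.1], 0], [0.085, [0, 0, -0.1], 0]]}}

```text
clock: 5.55
tool_pos: [0.5283, -0.0892, 0.1583]
orientation: [3.142, 0.001, 2.918]
force: [0.2, -0.1, -0.0]
width: 0.0849
grasp_force: 0.0
```

```bash
python3 look.py l3 wrist,side; python3 -c "
from h import *;from plant import manip
print(shift(manip.observe(),(.511,.320,.10),189.2))"
```

```text
5.55 [ 0.5283 -0.0892  0.1583] [1.800e+02 4.000e-02 1.672e+02] [-0.167  0.325 -0.264  0.981 -0.     0.056] [ 0.18 -0.07 -0.03] 0.08491104675180114
wrist [282. 209.] 8064 0.075 (array([526.3, -89.2]), array([ 43.9, 112. ]), 167.1)
wrist [ 24. 244.] 1524 0.1007 (array([ 498.8, -266.8]), array([13.8, 44.1]), 0.1)
wrist [ 14. 257.] 782 0.1123 (array([ 503.8, -266.4]), array([12. , 41.9]), 164.7)
wrist [  4. 273.] 370 0.1215 (array([ 508.8, -266.4]), array([ 7.5, 32.7]), 151.9)
side [283. 319.] 923 0.0361 (array([511.9, 320.5]), array([ 47.1, 111.1]), 8.2)
side [271. 196.] 455 0.0756 (array([527.7, -86.6]), array([ 51.2, 111.5]), 168.5)
(array([0.1063, 0.3953, 0.0572]), np.float64(-22.0))
```

Request:
{"fn": "play_rows", "kwargs": {"commands": [[0.085, [0.01, 0.04, 0], -2], [0.085, [0.02, 0.085, 0], -5], [0.085, [0.035, 0.13, 0], -9], [0.085, [0.05, 0.175, 0], -13], [0.085, [0.06, 0.22, 0], -17], [0.085, [0.072, 0.265, 0], -21], [0.085, [0.084, 0.31, 0], -22], [0.085, [0.096, 0.355, 0.02], -22], [0.085, [0.106, 0.385, 0.04], -22], [0.085, [0.1063, 0.3953, 0.057], -22], [0.085, [0.1063, 0.3953, 0.057], -22], [0.085, [0.1063, 0.3953, 0.057], -22]]}}

```text
clock: 6.85
tool_pos: [0.5111, 0.3189, 0.1]
orientation: [-3.14, -0.003, -2.981]
force: [0.2, -0.7, 1.6]
width: 0.0852
grasp_force: 0.0
```

```bash
python3 look.py l4 wrist; python3 -c "
from h import *;from plant import manip
print(shift(manip.observe(),(.511,.320,.016),189.2))"
```

```text
6.85 [0.5111 0.3189 0.1   ] [-179.9    -0.18 -170.79] [ 0.558  0.48  -0.179  0.916 -0.     0.397] [ 0.19 -0.74  1.6 ] 0.08524474688595367
wrist [281. 220.] 9228 0.0368 (array([512.6, 318.3]), array([ 44.1, 113.1]), 8.2)
(array([0.0005, 0.0014, 0.085 ]), np.float64(-0.04))
```

Request:
{"fn": "play_rows", "kwargs": {"commands": [[0.085, [-0.001, 0, 0.03], 0.6], [0.085, [-0.001, 0, 0.06], 0.6], [0.085, [-0.001, 0, 0.075], 0.6], [0.085, [-0.001, 0, 0.083], 0.6], [0.085, [-0.001, 0, 0.083], 0.6], [0.04, [-0.001, 0, 0.083], 0.6], [0.04, [-0.001, 0, 0.083], 0.6], [0.04, [-0.001, 0, 0.083], 0.6], [0.04, [-0.001, 0, 0.083], 0.6], [0.04, [-0.001, 0, 0.083], 0.6], [0.04, [-0.001, 0, 0.083], 0.6], [0.04, [-0.001, 0, 0.083], 0.6]]}}

```text
clock: 8.1
tool_pos: [0.5143, 0.3206, 0.0198]
orientation: [3.141, 0.003, -2.991]
force: [0.3, -0.8, 6.2]
width: 0.0425
grasp_force: 63.3
```

Request:
{"fn": "play_rows", "kwargs": {"commands": [[0.04, [0, 0, -0.03], 0], [0.04, [0, 0, -0.06], 0], [0.04, [0, 0, -0.1], 0], [0.04, [0, 0, -0.13], 0], [0.04, [0, 0, -0.15], 0], [0.04, [0, 0, -0.15], 0], [0.04, [0, 0, -0.15], 0]]}}

```text
clock: 8.8
tool_pos: [0.513, 0.3199, 0.1679]
orientation: [3.142, -0.0, -2.991]
force: [-0.6, -0.4, -1.9]
width: 0.043
grasp_force: 62.5
```

```bash
python3 -c "
from h import *;from plant import manip
o=manip.observe();print(o['tool_pos'],np.degrees(o['orientation'][2]))
print(shift(o,(.5283,-.0892,.166),167.2))"
```

```text
[0.51295068 0.31993028 0.16789047] -171.39326705876485
(array([ 0.0461, -0.4068,  0.0019]), np.float64(21.41))
```

Request:
{"fn": "play_rows", "kwargs": {"commands": [[0.04, [0.005, -0.03, 0], 2], [0.04, [0.01, -0.07, 0], 5], [0.04, [0.014, -0.115, 0], 8], [0.04, [0.019, -0.16, 0], 11], [0.04, [0.024, -0.205, 0], 14], [0.04, [0.029, -0.25, 0], 17], [0.04, [0.034, -0.295, 0], 20], [0.04, [0.039, -0.34, 0], 21.4], [0.04, [0.043, -0.38, 0.01], 21.4], [0.04, [0.0461, -0.4, 0.02], 21.4], [0.04, [0.0461, -0.4068, 0.03], 21.4], [0.04, [0.0461, -0.4068, 0.03], 21.4]]}}

```text
clock: 10.0
tool_pos: [0.5261, -0.0893, 0.1352]
orientation: [3.142, -0.006, 2.917]
force: [-1.3, 0.3, -0.5]
width: 0.043
grasp_force: 62.4
```

Request:
{"fn": "play_rows", "kwargs": {"commands": [[0.04, [0, 0, 0], 0], [0.04, [0, 0, 0], 0]]}}

```text
clock: 10.2
tool_pos: [0.5285, -0.0879, 0.1383]
orientation: [3.141, -0.0, 2.92]
force: [0.4, -0.0, -1.0]
width: 0.0426
grasp_force: 62.4
```

```bash
sed -i 's/(.119,.14)/(.119,.13),(.13,.16)/' look.py; python3 look.py l5 wrist,side; python3 -c "
from h import *;from plant import manip
o=manip.observe()
print(shift(o,(.5283,-.0892,.0945),167.2))"
```

```text
10.2 [ 0.5285 -0.0879  0.1383] [ 1.7998e+02 -1.0000e-02  1.6730e+02] [-0.165  0.341 -0.297  0.933  0.     0.057] [ 0.42 -0.   -1.  ] 0.042595640206946506
wrist [280. 150.] 685 0.0759 (array([475.6, -77.5]), array([ 5.7, 43.7]), 77.2)
wrist [  8. 265.] 846 0.0985 (array([ 506.5, -265.1]), array([ 8.3, 34.2]), 164.2)
wrist [282. 261.] 20446 0.1545 (array([521.9, -86.5]), array([ 44.3, 104.3]), 167.4)
side [270. 196.] 452 0.0755 (array([527.5, -86.9]), array([ 51.2, 110.9]), 168.3)
side [256. 172.] 215 0.1523 (array([562.1, -92.8]), array([38.2, 48.2]), 77.4)
side [283. 175.] 313 0.1533 (array([497.1, -78.9]), array([48.9, 52.2]), 169.1)
(array([ 0.0003, -0.0012,  0.0442]), np.float64(0.11))
```

View pics/l5_wrist.png

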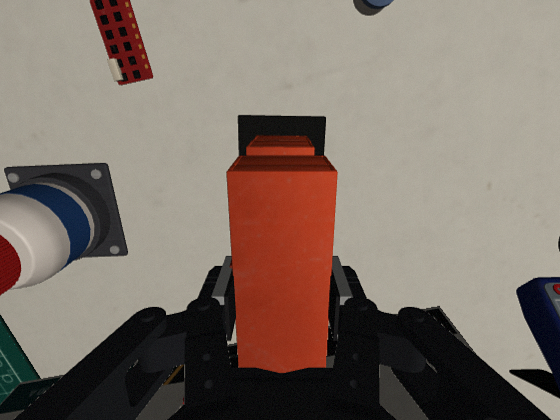

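Wrist view: the held case (282,261) is lined up over the column. Only the lower case's near edge shows, at (280,145), centred with it.

Request:
{"fn": "play_rows", "kwargs": {"commands": [[0.04, [0, -0.001, 0.015], 0], [0.04, [0, -0.0013, 0.028], 0], [0.04, [0, -0.0013, 0.036], 0], [0.04, [0, -0.0013, 0.0395], 0], [0.04, [0, -0.0013, 0.0425], 0], [0.04, [0, -0.0013, 0.0425], 0], [0.04, [0, -0.0013, 0.0425], 0], [0.055, [0, -0.0013, 0.0425], 0], [0.085, [0, -0.0013, 0.0425], 0], [0.085, [0, -0.0013, 0.0425], 0], [0.085, [0, -0.0013, 0.0425], 0], [0.085, [0, -0.0013, 0.0425], 0]]}}

```text
clock: 11.5
tool_pos: [0.5281, -0.0905, 0.0959]
orientation: [3.142, 0.0, 2.918]
force: [0.1, -0.6, -0.1]
width: 0.0853
grasp_force: 0.0
```

Request:
{"fn": "play_rows", "kwargs": {"commands": [[0.085, [0, 0, 0], 0], [0.085, [0, 0, -0.02], 0], [0.085, [0, 0, -0.05], 0], [0.085, [0, 0, -0.08], 0], [0.085, [0, 0, -0.11], 0], [0.085, [0, 0, -0.12], 0], [0.085, [0, 0, -0.12], 0], [0.085, [0, 0, -0.12], 0]]}}

```text
clock: 12.3
tool_pos: [0.5275, -0.0903, 0.2147]
orientation: [-3.141, -0.001, 2.918]
force: [0.1, -0.8, -0.6]
width: 0.0847
grasp_force: 0.0
```

```bash
python3 look.py l6 wrist,side
```

```text
12.3 [ 0.5275 -0.0903  0.2147] [-1.7999e+02 -9.0000e-02  1.6720e+02] [-0.17   0.29  -0.161  1.121 -0.     0.054] [ 0.07 -0.78 -0.57] 0.08468683900466599
wrist [283. 138.] 214 0.1075 (array([473.5, -78.6]), array([ 6.4, 43.6]), 77.3)
wrist [307. 199.] 199 0.1102 (array([525.7, -71.5]), array([ 7.3, 50.3]), 167.3)
wrist [ 73. 212.] 901 0.1017 (array([ 494.5, -270.2]), array([20.7, 48.9]), 16.6)
wrist [262. 225.] 181 0.1106 (array([ 538. , -109.6]), array([ 9. , 54.8]), 4.7)
wrist [282. 201.] 6911 0.1113 (array([525. , -90.3]), array([ 44.1, 112. ]), 167.3)
wrist [ 64. 217.] 591 0.1129 (array([ 495.1, -270.4]), array([19.7, 48.9]), 14.2)
wrist [ 39. 230.] 2598 0.1224 (array([ 498.7, -285.1]), array([47.5, 49.5]), 79.1)
side [269. 199.] 212 0.0758 (array([532.7, -67.5]), array([ 11.7, 111.5]), 166.0)
side [271. 190.] 307 0.1016 (array([526.7, -68.7]), array([ 30.9, 115.7]), 2.4)
side [271. 184.] 418 0.1118 (array([526. , -89.3]), array([ 51.5, 112.3]), 167.4)
```

Request:
{"fn": "play_rows", "kwargs": {"commands": [[0.085, [-0.003, -0.04, 0], 0], [0.085, [-0.006, -0.08, 0], 0], [0.085, [-0.009, -0.12, 0], 0], [0.085, [-0.012, -0.16, 0.005], 0], [0.085, [-0.0147, -0.19, 0.015], 0], [0.085, [-0.0147, -0.1958, 0.025], 0], [0.085, [-0.0147, -0.1958, 0.025], 0], [0.085, [-0.0147, -0.1958, 0.025], 0]]}}

```text
clock: 13.2
tool_pos: [0.4984, -0.2834, 0.1898]
orientation: [3.14, -0.003, 2.919]
force: [-0.6, -0.3, 0.0]
width: 0.085
grasp_force: 0.0
```

```bash
python3 look.py l7 wrist,scene
```

```text
13.2 [ 0.4984 -0.2834  0.1898] [ 1.7992e+02 -1.5000e-01  1.6723e+02] [-5.170e-01  3.680e-01 -1.110e-01  1.094e+00  1.000e-03 -2.940e-01] [-0.6  -0.28  0.03] 0.08500935433065876
wrist [461. 200.] 158 0.0415 (array([ 540.2, -114.7]), array([ 2.2, 73.9]), 166.5)
wrist [490. 180.] 349 0.0771 (array([ 521. , -111.2]), array([ 10.1, 112.4]), 163.5)
wrist [527. 138.] 200 0.0978 (array([ 489.1, -104.3]), array([ 3.9, 45.6]), 169.0)
wrist [537. 205.] 6007 0.1122 (array([525.5, -91.4]), array([ 45. , 112.2]), 168.4)
wrist [279. 225.] 3253 0.1235 (array([ 498.7, -285.7]), array([48.1, 48.5]), 21.5)
scene [322. 218.] 796 0.1119 (array([523.5, -90.1]), array([ 44.7, 113.5]), 167.6)
scene [396. 272.] 380 0.1233 (array([ 496.4, -285.9]), array([46.3, 48.2]), 0.7)
```

View pics/l7_wrist.png

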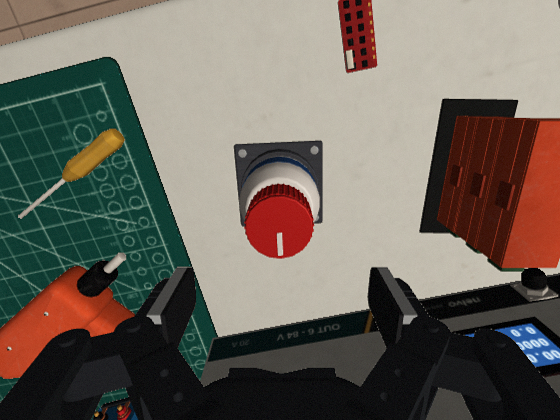

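Wrist view: the cap is at (279,225) with its white mark pointing down the image. The column of three stands straight at (500,190), and nothing is in the fingers' way.

Request:
{"fn": "play_rows", "kwargs": {"commands": [[0.085, [0, -0.002, 0.03], 0], [0.085, [0, -0.002, 0.055], 0], [0.085, [0, -0.002, 0.07], 0], [0.085, [0, -0.002, 0.078], 0], [0.085, [0, -0.002, 0.078], 0], [0.045, [0, -0.002, 0.078], 0], [0.045, [0, -0.002, 0.078], 0], [0.045, [0, -0.002, 0.078], 0], [0.045, [0, -0.002, 0.078], 0], [0.045, [0, -0.002, 0.078], 0], [0.045, [0, -0.002, 0.078], 0], [0.045, [0, -0.002, 0.078], 0]]}}

```text
clock: 14.5
tool_pos: [0.4996, -0.2864, 0.1139]
orientation: [3.141, 0.002, 2.919]
force: [0.7, 3.6, 5.5]
width: 0.0475
grasp_force: 61.0
```

Request:
{"fn": "play_rows", "kwargs": {"commands": [[0.045, [0, 0, 0.002], 0], [0.045, [0, 0, 0.004], 0], [0.045, [0, 0, 0.006], 0], [0.045, [0, 0, 0.006], 0], [0.045, [0, 0, 0.006], 0]]}}

```text
clock: 15.0
tool_pos: [0.4997, -0.2864, 0.1088]
orientation: [3.141, 0.003, 2.919]
force: [-1.3, 3.2, 11.3]
width: 0.047
grasp_force: 61.5
```

Request:
{"fn": "play_rows", "kwargs": {"commands": [[0.045, [0, 0, 0], -5], [0.045, [0, 0, 0], -12], [0.045, [0, 0, 0], -19], [0.045, [0, 0, 0], -26], [0.045, [0, 0, 0], -33], [0.045, [0, 0, 0], -40], [0.045, [0, 0, 0], -47], [0.045, [0, 0, 0], -54], [0.045, [0, 0, 0], -61], [0.045, [0, 0, 0], -68], [0.045, [0, 0, 0], -75], [0.045, [0, 0, 0], -76]]}}

```text
clock: 16.2
tool_pos: [0.5001, -0.2866, 0.109]
orientation: [-3.138, 0.001, -2.036]
force: [0.4, 4.3, 11.7]
width: 0.0471
grasp_force: 61.5
```

```bash
python3 look.py l8 wrist,scene
```

```text
16.2 [ 0.5001 -0.2866  0.109 ] [-1.7979e+02  9.0000e-02 -1.1665e+02] [-0.521  0.427 -0.243  0.897  0.002 -1.627] [ 0.36  4.26 11.69] 0.047141343763896205
wrist [282. 281.] 6475 0.1169 (array([ 498.9, -287.4]), array([47. , 49.6]), 63.6)
scene [322. 218.] 789 0.1118 (array([523.5, -89.9]), array([ 44.7, 112.8]), 167.0)
scene [399. 277.] 163 0.1169 (array([ 496.3, -296. ]), array([27.9, 46.5]), 169.7)
```

View pics/l8_wrist.png

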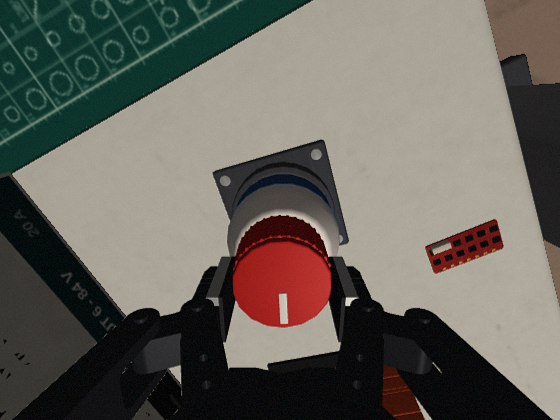

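Wrist view: the mark (283,308) still points the same way relative to the gripper, so the cap has turned the full 76° with it, pressed 6 mm (top at 117 mm). Next I lift it.

Request:
{"fn": "play_rows", "kwargs": {"commands": [[0.045, [0, 0, -0.006], 0], [0.045, [0, 0, -0.012], 0], [0.045, [0, 0, -0.02], 0], [0.045, [0, 0, -0.03], 0], [0.045, [0, 0, -0.045], 0], [0.045, [0, 0, -0.06], 0], [0.045, [0, 0, -0.075], 0], [0.045, [0, 0, -0.084], 0], [0.045, [0, 0, -0.084], 0], [0.045, [0, 0, -0.084], 0], [0.045, [0, 0, -0.084], 0], [0.045, [0, 0, -0.084], 0]]}}

```text
clock: 17.5
tool_pos: [0.4981, -0.2863, 0.1899]
orientation: [3.14, 0.0, -2.039]
force: [-0.4, 0.7, -0.2]
width: 0.0474
grasp_force: 61.9
```

```bash
sed -i 's/(.13,.16)/(.13,.16),(.19,.22)/' look.py; python3 look.py l9 wrist,scene
```

```text
17.5 [ 0.4981 -0.2863  0.1899] [ 179.9    0.  -116.8] [-0.522  0.37  -0.109  1.094 -0.    -1.625] [-0.4   0.69 -0.16] 0.047430048443217916
wrist [314. 361.] 235 0.0737 (array([ 548.6, -117. ]), array([ 3.8, 56.3]), 168.3)
wrist [395. 395.] 864 0.1115 (array([482.9, -81.8]), array([25. , 44.6]), 77.0)
wrist [282. 281.] 6772 0.1979 (array([ 497.1, -287.1]), array([47. , 49.9]), 63.3)
scene [322. 218.] 795 0.1118 (array([522.9, -90.3]), array([ 45.1, 112.8]), 167.3)
scene [409. 252.] 289 0.1985 (array([ 498.1, -294.3]), array([30.2, 47.6]), 12.5)
```

View pics/l9_scene.png

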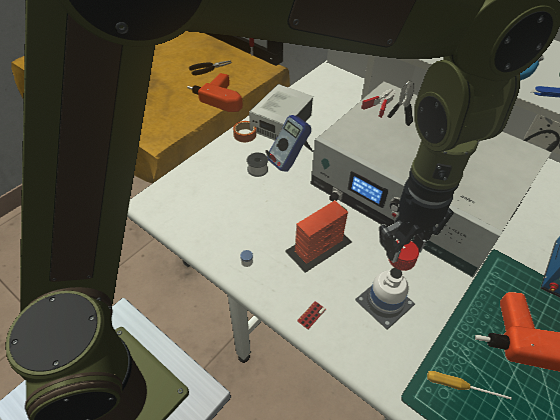

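The cap is held at (407,258) clear above the open neck (397,275). The column stands at (320,232) and the bystanders are unmoved. The cap's underside is at about 166 mm, 47 mm above the seal.

```bash
python3 -c "
from plant import manip
print(manip.finish_job())"
```

```text
the job is handed in; nothing more can be done
None
```

I handed the job in at about 17.6 s: the three cases stand in a straight column on the pad, and the gripper holds the cap still and level about 47 mm above the bottle's seal; the hand-in call returned no verdict.

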